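# Find the full salt tin by its weight and hold it up

### The job

One of the three closed square tins on the ledge is full of rock salt and the other two are running low; they look alike, so lift each one and judge it by its weight. Stand the two lighter tins upright, side by side and let go, on top of the narrow pine riser, ready for refilling, then take up the heaviest and finish while still holding it in the gripper: upright, still, its base more than 10 cm above the ledge and nothing but the gripper carrying it. Never tip a tin over, and leave the other things on the ledge where they stand.

Things in the scene. Friction and masses are not known exactly. Their poses are not given: they have to be found in the camera images.
- tin_1: closed square tinplate tin, stiff, 60 x 60 mm, 92 mm high to its flat top plus an 8 mm high round lid (44 mm across) that stays on. Origin: centre of the underside, z up, x, y square to the sides. Starts upright on the ledge, at the right (lowest y). The three look identical; any may be the full one. With contents, the full one weighs 0.41 to 0.49 kg, the others 0.17 to 0.28 kg.
- tin_2: closed square tinplate tin, stiff, 60 x 60 mm, 92 mm high to its flat top plus an 8 mm high round lid (44 mm across) that stays on. Origin: centre of the underside, z up, x, y square to the sides. Starts upright on the ledge, in the middle. The three look identical; any may be the full one. With contents, the full one weighs 0.41 to 0.49 kg, the others 0.17 to 0.28 kg.
- tin_3: closed square tinplate tin, stiff, 60 x 60 mm, 92 mm high to its flat top plus an 8 mm high round lid (44 mm across) that stays on. Origin: centre of the underside, z up, x, y square to the sides. Starts upright on the ledge, at the left, by the riser. The three look identical; any may be the full one. With contents, the full one weighs 0.41 to 0.49 kg, the others 0.17 to 0.28 kg.
- riser: fixed pine riser, a narrow plank shelf on two end legs: top board 66 mm deep (its x) and 270 mm long (its y), 18 mm thick, upper face 90 mm above the ledge. Origin: on the ledge surface, under the middle of the board; z up, x across the board's depth, y along its length. Empty at the start
- unit: fixed pine drawer unit 170 mm high, at the left end of the ledge, its upper drawer a little open with a plastic scoop in it; not to be used. Origin: centre of its underside
- molcajete: volcanic stone mortar on three legs, 196 mm across and 120 mm high, towards the far edge; leave alone. Origin: centre of its underside
- pestle: wooden pestle 170 mm long and 38 mm thick, lying on the ledge along its x; leave alone. Origin: on the ledge under its middle
- bowl: turquoise ceramic pinch bowl, 96 mm across and 42 mm high; leave alone. Origin: centre of its underside
- cup: stainless steel measuring cup, 74 mm across and 45 mm high, with a flat handle reaching 120 mm along its x; leave alone. Origin: centre of the cup's underside
- jar: amber glass jar with a dark lid, 72 mm across and 120 mm high; leave alone. Origin: centre of its underside
- spoon: wooden spoon about 220 mm long, lying on the ledge along its x; leave alone. Origin: on the ledge under its middle
- shaker: small glass shaker with a steel cap, 44 mm across and 85 mm high; leave alone. Origin: centre of its underside
Things that resemble listed ones, but are neither listed nor needed, are in the scene too. What is shaped like the tin_1 but pink is not meant. What is shaped like the tin_2 but purple is not meant.

How it is judged:
By the outcome, as a careful person would: the job done as asked, in the order asked, and still so for the second after the job is handed in, while the arm keeps its last pose, push and grip.
It also fails if it takes over 72 s, if anything falls off the work surface, if the arm or the gripper's body presses on something with over 40 N, if the wrist force passes 120 N, or if a joint passes its speed limit or range.

### The arm

A 7-joint arm with a two-finger parallel gripper is mounted at the origin on the work surface. World frame = base frame: x ahead of the robot, y to its left, z up, the work surface at z = 0. Lengths are in mm, angles in rad, forces in N, time in s.
With the tool pointing down it reaches from about 350 to 900 mm from the base axis. Payload 19.9 kg.
Tool frame: the origin (TCP) lies at the very end of the fingers, on their centre line; the grasp point (between the pads) lies r.grip_point_offset behind it (r.grip_point_offset is the distance from the TCP to the grasp point, in mm); z points along the fingers, y is the line along which they close (so a half turn about z gives the same grasp; the last joint's range is limited). The gripper opens to 85 mm and grips with 20 to 120 N. Pads are 22 mm wide; open, the fingers measure 114 mm over their backs; the gripper's body (76 mm by 85 mm) begins 54 mm behind the grasp point. The pads swing forward as they close: fully open they stand 13 mm farther back than shut.
Start: joints at [-1.29, 0.417, -0.01, 1.614, 0.005, 1.111, -0.053], TCP at [197.661, 592.901, 231.26] pointing down, gripper open.
Joint ranges: [-2.81, 2.81], [-0.39, 2.02], [-1.27, 1.25], [0.06, 2.57], [-1.19, 4.33], [0.19, 2], [-2.82, 2.82]. Speed limits (rad/s): [1.89, 1.89, 2.39, 2.39, 3.01, 3.01, 3.01].

### API

Orientations are given as a unit quaternion [x, y, z, w].
In Python, from plant import r, kinematics, camera gives the robot as it stands. Calls block until the motion is done:
- r.move_ptp(position, orientation): joint-space move of the TCP to a pose.
- r.line_to(position, rot=None, rate=150, f_stop=None): straight line of the TCP; rot=None keeps the orientation; rate is the mean speed in mm/s. With f_stop (N) it stops when the force on the tool has changed by that much, and returns True; else False.
- r.movej(angles): joint-space move.
- r.move_gripper(opening, effort=None): finger opening in mm; effort is the grip in N (None keeps the last); returns when the fingers have stopped.
- r.sleep(seconds).
- kinematics.ik(position, orientation): joint angles nearest the present ones, or None.
- r.state(): the state.
- camera(name): name is "side" or "top" or "wrist"; returns a dict with "image" (400x640x3 uint8, blue, green, red), "K" (3x3 intrinsics, pixels), "rvec" (rotation vector, rad) and "tvec" (3), from world to camera coordinates, as OpenCV has them. Camera axes: x right, y down, z forward; pixel columns grow to the right and rows downward; lengths in mm; the calibration is good to about 2 mm. A picture is of the moment at which its call begins. There is no depth.
A pose or a line that the arm cannot do raises r.MotionError and nothing moves.
- r.sign_off(): hands the job in; it is judged then, once.
The state is a dict: "time": time; "joint_pos": joint angles; "qd": joint speeds; "joint_efforts": joint torques, N m; "ee_pos": TCP position; "tool_rot": TCP orientation; "wrist_force": force on the tool from outside, world axes, zero at the start; "ft_torque": the same for the moment, N m; "grip_width": finger opening in mm; "grasp_force": force on a finger pad.
Only numpy, scipy, OpenCV 4.12 (cv2) and the standard library are available. Lean on these libraries where they do the work, as an engineer would, in place of code of your own. Each camera call takes 0.05 s, during which the arm holds its last target. There are 200 camera calls.

## Working session

There is one attempt and no reset: what is moved stays moved. The work goes in short steps, each a Python script; the robot and the scene stay as the last script left them, time stands still between calls to the robot, and variables do not carry over. Pictures are saved under pics/ and viewed, at most 10 in all, crops included, and the job is handed in when it is done.

```bash
mkdir -p pics; ls; python3 - <<'E'
from plant import r, camera
import cv2,numpy as np
for n in("top","side"):
    c=camera(n); cv2.imwrite(f"pics/{n}0.png",c["image"]); np.savez(f"pics/{n}0.npz",**c); R=cv2.Rodrigues(np.array(c["rvec"]))[0]; print(n,c["K"],-R.T@np.array(c["tvec"]).ravel(),R[2])
s=r.state();print(s, r.grip_point_offset)
E
```

```text
pics
top [[421.50810626   0.         317.32755583]
 [  0.         421.50810626 202.30815391]
 [  0.           0.           1.        ]] [ 350.21872921   83.98748471 1721.33656003] [ 0.13298065  0.0039685  -0.99111069]
side [[386.98286681   0.         323.5631415 ]
 [  0.         386.98286681 202.17475947]
 [  0.           0.           1.        ]] [ 171.04028032 -692.70483677  823.64090173] [ 0.33942152  0.662603   -0.66764534]
{'time': 0.1, 'joint_pos': array([-1.29051453,  0.41791911, -0.01031957,  1.61409922,  0.00466952,
        1.11067156, -0.05300039]), 'qd': array([-0.00030252, -0.00365929,  0.00117171, -0.00115734,  0.0010661 ,
        0.00022767, -0.00225793]), 'joint_efforts': array([ 1.79654733e-03, -8.65813851e+01,  6.80816732e-01, -4.35633016e+01,
        1.93297933e-02,  4.92161038e-03, -2.33147560e-06]), 'ee_pos': array([197.55698141, 592.64061985, 230.72592251]), 'tool_rot': array([ 1.60193131e-01,  9.87085545e-01, -5.33091217e-04, -6.10519717e-05]), 'wrist_force': array([ 0.73612734, -0.83016175,  0.70685865]), 'ft_torque': array([-0.03389068,  0.00712397, -0.03592603]), 'grasp_force': 0.0, 'grip_width': 85.189150177628} 18.700000000000003
```

View pics/top0.png

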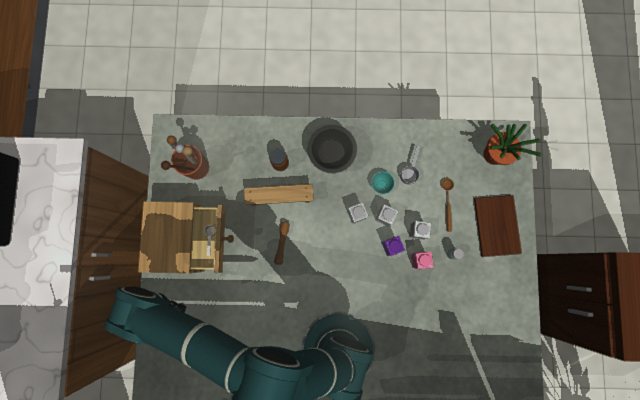

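View pics/side0.png

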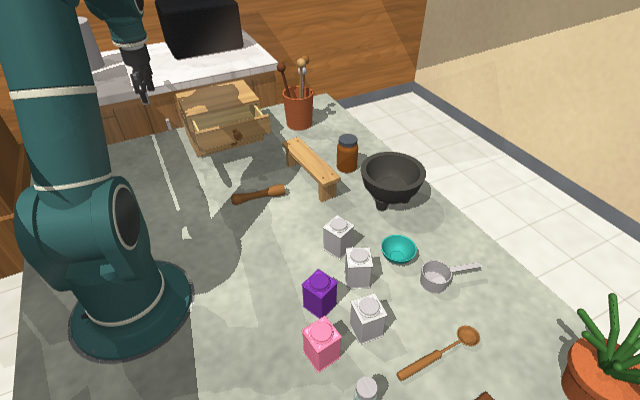

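The top view shows three white tins at about (358,213), (388,215) and (423,229). The purple (393,246) and pink (424,260) lookalikes aren't meant. The riser is at (279,194). I'll enlarge this area to confirm.

```bash
python3 - <<'E'
import cv2,numpy as np
t=cv2.imread("pics/top0.png")
a=cv2.resize(t[175:275,340:440],None,fx=6,fy=6,interpolation=cv2.INTER_CUBIC)[:, :]
b=cv2.resize(t[175:215,235:325],None,fx=6,fy=6,interpolation=cv2.INTER_CUBIC)
cv2.imwrite("pics/a.png",a);cv2.imwrite("pics/b.png",b)
E
```

```text
(no output)
```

View pics/a.png

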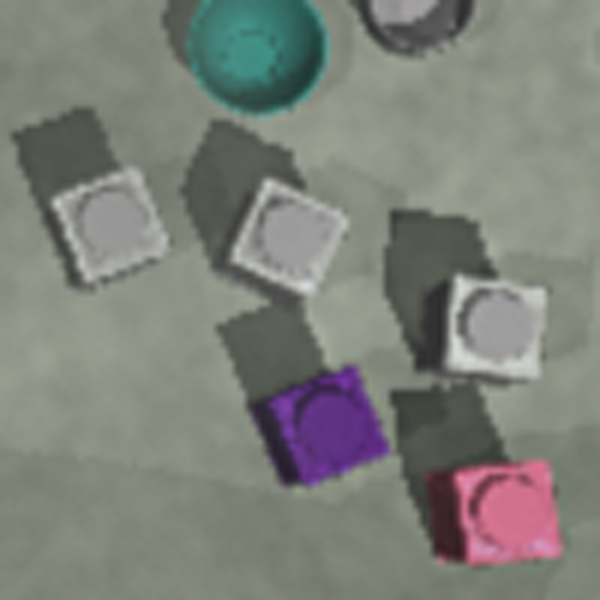

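View pics/b.png

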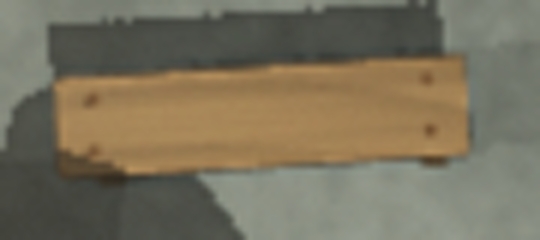

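The enlarged crop confirms it. The white tins' lids are at crop (114,220), (297,235) and (497,325), and purple and pink are separate. The riser board's corners are at about (55,80), (465,57) and (468,155) in its own crop.

```bash
cat > h.py <<'E'
import cv2,numpy as np
def world(c,p,z):
    R=cv2.Rodrigues(np.array(c["rvec"]))[0];C=-R.T@np.array(c["tvec"]).ravel()
    p=np.atleast_2d(np.array(p,float))
    d=np.c_[p,np.ones(len(p))]@np.linalg.inv(c["K"]).T@R
    return C+d*((z-C[2])/d[:,2])[:,None]
def pix(c,P): return cv2.projectPoints(np.array(P,float).reshape(-1,1,3),np.array(c["rvec"]),np.array(c["tvec"]),c["K"],None)[0][:,0]
E
python3 - <<'E'
from h import *
from plant import kinematics
c=dict(np.load("pics/top0.npz")); s=dict(np.load("pics/side0.npz"))
o=np.array([340,175])-.42
T={"t3":([114,220],[(52,203),(135,168),(170,243)]),"t2":([297,235],[(270,180),(348,213),(310,297),(232,252)]),"t1":([497,325],[(455,275),(546,288),(538,380),(445,370)]),"pur":([335,428],[(265,397),(355,367),(388,450),(300,485)]),"pink":([512,512],[(460,465),(550,460),(562,553),(467,562)]),}
for k,(l,q) in T.items():
    L=world(c,np.array(l)/6+o,100)[0];Q=world(c,np.array(q)/6+o,92)
    e=np.diff(Q[:,:2],axis=0)
    print(k,"lid",L.round(),"cornermean",Q.mean(0).round() if len(Q)==4 else ((Q[0]+Q[2])/2).round(),"len",np.linalg.norm(e,axis=1).round(),"ang",(np.degrees(np.arctan2(e[:,1],e[:,0]))%90).round(), "side px",pix(s,L).round())
Q=world(c,np.array([(55,80),(465,57),(468,155),(60,172)])/6+np.array([235,175])-.42,90)
e=np.diff(Q[:,:2],axis=0);print("riser",Q.round(),Q.mean(0),np.linalg.norm(e,axis=1),np.degrees(np.arctan2(e[:,1],e[:,0])),pix(s,Q).round())
for n,p in dict(bowl=(383,181),cup=(408,173),jar=(280,160),molc=(331,147)).items(): print(n,world(c,p,45 if n in("bowl","cup") else 120).round())
E
```

```text
t3 lid [536. -70. 100.] cornermean [535. -69.  92.] len [59. 54.] ang [24. 25.] side px [[339. 224.]]
t2 lid [ 529. -188.  100.] cornermean [ 529. -185.   92.] len [55. 60. 58.] ang [68. 66. 61.] side px [[360. 256.]]
t1 lid [ 473. -316.  100.] cornermean [ 472. -317.   92.] len [59. 60. 60.] ang [83. 84. 85.] side px [[369. 305.]]
pur lid [ 405. -212.  100.] cornermean [ 408. -208.   92.] len [61. 57. 61.] ang [19. 22. 23.] side px [[319. 282.]]
pink lid [ 354. -324.  100.] cornermean [ 356. -324.   92.] len [58. 59. 61.] ang [4. 7. 6.] side px [[322. 331.]]
riser [[620. 380.  90.]
 [641. 113.  90.]
 [576. 109.  90.]
 [560. 374.  90.]] [599.322986   244.13719852  90.        ] [268.54018435  64.80190297 265.73900418] [ -85.61304515 -177.03556718   93.54019083] [[298. 137.]
 [340. 177.]
 [322. 184.]
 [282. 142.]]
bowl [[ 667. -173.   45.]]
cup [[ 702. -274.   45.]]
jar [[728. 239. 120.]]
molc [[784.  41. 120.]]
```

```bash
cat >> h.py <<'E'
from plant import r,kinematics,camera
from scipy.spatial.transform import Rotation as Ro
GZ=60-r.grip_point_offset      # TCP height above tin base when gripping
UP=150
TIN={3:(535.5,-69.5,24.5),2:(529,-187,65),1:(472.5,-316.5,84)}
def quat(deg):
    y=np.array([np.cos(np.radians(deg)),np.sin(np.radians(deg)),0]);z=np.array([0,0,-1.])
    return Ro.from_matrix(np.c_[np.cross(y,z),y,z]).as_quat()
def best(p,angs):
    q0=r.state()["joint_pos"];o=[]
    for a in angs:
        j=kinematics.ik(p,quat(a))
        if j is not None:o.append((np.abs(np.array(j)-q0).max()+.3*abs(j[6]),a))
    return min(o)[1]
def fz():
    v=[]
    for _ in range(12): r.sleep(.03);v.append(r.state()["wrist_force"][2])
    return np.mean(v),np.std(v)
def pick(x,y,deg,base=0):
    """approach from above, grip, lift, return apparent mass kg"""
    up=[x,y,base+GZ+UP]; a=best(up,[deg+90*k for k in range(-2,2)])
    r.move_ptp(up,quat(a)); r.move_gripper(85); r.sleep(.2); f0=fz()
    r.line_to([x,y,base+GZ],rate=200)
    r.move_gripper(40,35); g=r.state()
    r.line_to(up,rate=150); r.sleep(.4); f1=fz()
    print("ang",a,"width",g["grip_width"],r.state()["grip_width"],"F",g["grasp_force"],"f0",f0,"f1",f1,"mass",(f0[0]-f1[0])/9.81,"t",r.state()["time"])
    return a
E
python3 - <<'E'
from h import *
pick(*TIN[3])
c=camera("side");cv2.imwrite("pics/s1.png",c["image"])
E
```

```text
ang 24.5 width 59.84051837968592 60.26471165679413 F 35.13821840286255 f0 (np.float64(0.1968856513620906), np.float64(0.4735936418146173)) f1 (np.float64(-2.218608402799379), np.float64(0.47449374778970216)) mass 0.246227732330425 t 6.75
```

```bash
cat >> h.py <<'E'
RX,RY,RA=597.5,244.,4.2
def slot(s):
    a=np.radians(RA); return RX-np.sin(a)*s, RY+np.cos(a)*s
E
python3 - <<'E'
from h import *
x,y=slot(40);p=[x,y,90+GZ+80];a=best(p,[RA,RA-180])
r.move_ptp(p,quat(a));r.sleep(.2)
c=camera("wrist");im=c["image"].copy();np.savez("pics/w1.npz",**c);cv2.imwrite("pics/w1.png",im)
s=r.state();print(a,s["ee_pos"],s["time"],s["grip_width"])
c2=camera("side");cv2.imwrite("pics/s2.png",cv2.resize(c2["image"][80:230,230:380],None,fx=4,fy=4,interpolation=cv2.INTER_CUBIC))
def rp(u,v,z): 
    a=np.radians(RA);return [RX+np.cos(a)*u-np.sin(a)*v,RY+np.sin(a)*u+np.cos(a)*v,z]
print(pix(c,[rp(u,v,90) for u,v in((33,135),(33,-135),(-33,-135),(-33,135))]).round())
E
```

```text
4.2 [594.83922451 283.03085949 211.45143655] 8.4 60.09496582681055
[[362.  79.]
 [352. 364.]
 [287. 364.]
 [277.  79.]]
```

View pics/w1.png

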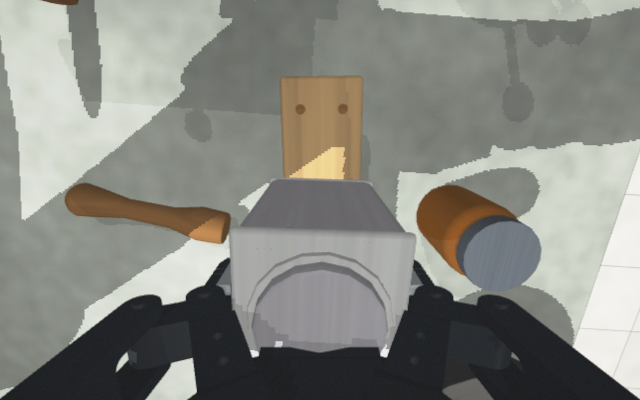

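The wrist view shows the board's far end at (281..363, 76), against a predicted (277..362, 79). That puts the board about 2 mm further in +x. I'll measure its edges row by row.

```bash
python3 - <<'E'
from h import *
c=dict(np.load("pics/w1.npz"));im=c["image"];h=cv2.cvtColor(im,cv2.COLOR_BGR2HSV)[...,1].astype(int)
a=np.radians(RA)
for v in range(84,176,10):
    m=np.where(h[v,265:380]>75)[0]+265
    W=world(c,[(m[0]-.5,v),(m[-1]+.5,v)],90)[:,:2]-[RX,RY]
    L=W@np.array([[np.cos(a),-np.sin(a)],[np.sin(a),np.cos(a)]])
    print(v,m[0],m[-1],L.round(1).tolist())
E
```

```text
84 280 362 [[-31.5, 131.5], [33.9, 131.4]]
94 281 362 [[-30.9, 124.1], [34.1, 124.0]]
104 281 361 [[-31.2, 116.5], [33.6, 116.4]]
114 282 361 [[-30.7, 108.8], [33.9, 108.7]]
124 282 361 [[-30.9, 101.0], [34.1, 100.9]]
134 282 361 [[-31.2, 93.1], [34.4, 93.0]]
144 283 360 [[-30.6, 85.0], [33.9, 84.9]]
154 283 360 [[-30.9, 76.8], [34.1, 76.7]]
164 284 360 [[-30.3, 68.4], [34.4, 68.3]]
174 284 359 [[-30.6, 59.9], [33.9, 59.8]]
```

The board's axis is about 1.6 mm further +x, so I'm correcting for that and placing.

```bash
sed -i 's/^RX,RY,RA=.*/RX,RY,RA=599.1,244.,4.2/' h.py; cat >> h.py <<'E'
def place(x,y,a,base):
    p=[x,y,base+GZ+80];r.move_ptp(p,quat(a)) if np.linalg.norm(r.state()["ee_pos"]-p)>5 else r.line_to(p,rate=30)
    r.line_to([x,y,base+GZ+10],rate=150)
    hit=r.line_to([x,y,base+GZ-4],rate=15,f_stop=5)
    s=r.state();print("hit",hit,"ee",s["ee_pos"],"expected z",base+GZ,"f",s["wrist_force"])
    r.move_gripper(85);r.sleep(.2);s=r.state();print("open",s["grip_width"],s["time"])
    r.line_to([x,y,base+GZ+115],rate=250)
E
python3 - <<'E'
from h import *
place(*slot(40),RA,90)
c=camera("side");cv2.imwrite("pics/s3.png",c["image"])
pick(*TIN[2])
E
```

```text
hit True ee [596.13558228 284.00549916 132.50506032] expected z 131.3 f [-2.66486879 -1.58735211  9.85215793]
open 85.13728182249007 10.525
ang -25 width 59.775110377890556 59.77974482063096 F 36.562535762786865 f0 (np.float64(0.13398403904035852), np.float64(0.40000466672218593)) f1 (np.float64(-1.6535413628914852), np.float64(0.6439035107283211)) mass 0.182214617933929 t 16.95
```

```bash
python3 - <<'E'
from h import *
x,y=slot(-40)
p=[x,y,90+GZ+125];a=best(p,[RA,RA-180]);r.move_ptp(p,quat(a));r.line_to([x,y,90+GZ+80],rate=150)
place(x,y,a,90)
p=r.state()["ee_pos"]; r.line_to([p[0]-120,p[1]-120,p[2]],rate=250)
c=camera("side");cv2.imwrite("pics/s4.png",cv2.resize(c["image"][60:360,230:480],(660,600)[::1] and (500,600),interpolation=cv2.INTER_CUBIC))
t=camera("top");cv2.imwrite("pics/t4.png",cv2.resize(t["image"][150:270,230:440],None,fx=3.5,fy=3.5,interpolation=cv2.INTER_CUBIC))
print(r.state()["time"],a)
E
```

```text
hit True ee [601.9435329  204.08228569 132.29326858] expected z 131.3 f [-2.2664914  -0.14618228  6.63876421]
open 84.72763230923658 20.9667
22.5 4.2
```

View pics/s4.png

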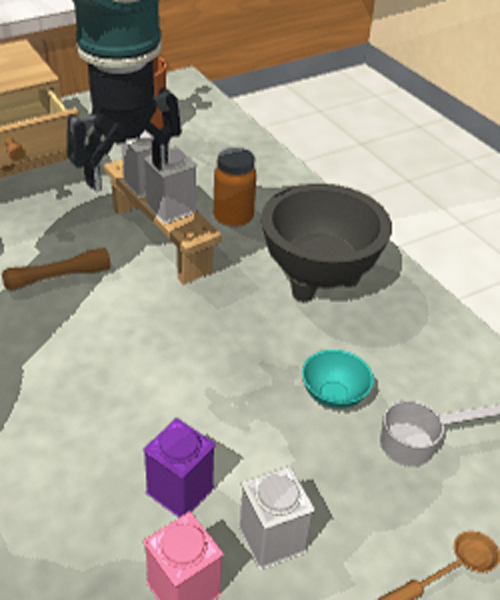

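View pics/t4.png

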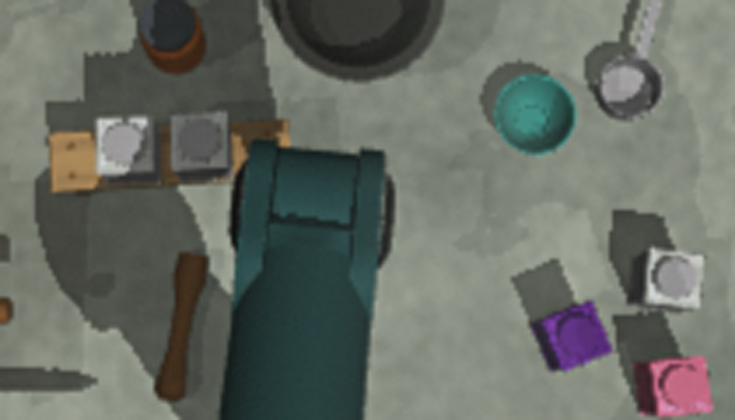

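The two views show both light tins upright, side by side on the riser (top crop (124,143) and (200,140)). Tin_1 stands alone at (672,278), so I'll pick it up next.

```bash
python3 - <<'E'
from h import *
pick(*TIN[1])
r.sleep(.5)
c=camera("side");cv2.imwrite("pics/s5.png",c["image"]);s=r.state();print(s["ee_pos"],s["qd"].round(3),s["grasp_force"])
E
```

```text
ang -6 width 59.57264476074712 59.56555442550871 F 36.84288561344147 f0 (np.float64(-0.04553782446669264), np.float64(0.607237591943897)) f1 (np.float64(-4.157219006168208), np.float64(0.43254882481131546)) mass 0.41913161892981804 t 28.0167
[ 472.51857238 -316.49642026  191.29394337] [-0.     0.001 -0.001 -0.002 -0.     0.001  0.   ] 38.664668798446655
```

View pics/s5.png

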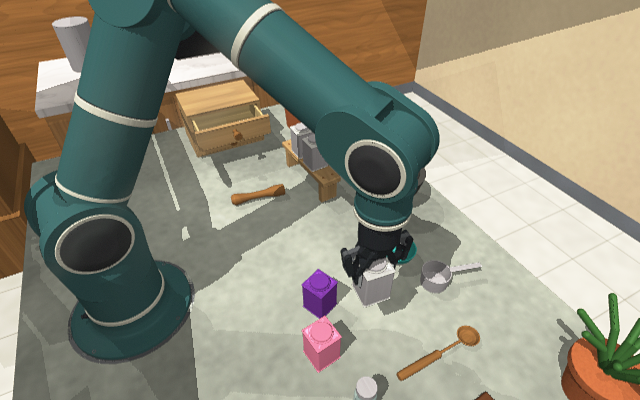

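The side view shows the heaviest tin (about 0.42 kg) held upright at (375,280), with its base about 150 mm above the ledge. The other things are where they were.

```bash
python3 -c "
from plant import r
print(r.sign_off())"
```

```text
the job is handed in; nothing more can be done
None
```

The job is handed in at about 28 s: tin_3 (about 0.25 kg) and tin_2 (about 0.18 kg) stand side by side on the riser, and the gripper holds the heaviest, tin_1 (about 0.42 kg), upright and still about 150 mm above the ledge.

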